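# Start the pot on the induction cooktop and lock its keys

## Task

Start cooking on the portable induction cooktop: with the closed fingertips lightly, without jabbing, tap its on/off key, then the function key, then the plus key, letting each come up again before the next, and last press the lock key and keep it down for two seconds before letting go, so that the panel is locked. Do not press the minus or timer key, do not lean on the cooktop or push it about, and leave the pot and the things around it standing where they are.

Things in the scene. Friction and masses are not known exactly. Their poses are not given: they have to be found in the camera images.
- cooktop: Black induction cooktop, 380 mm deep (x), 320 wide (y), 2.6 kg, loose on rubber feet. Origin: centre of its underside; x from the key edge (front) to the rear, y to its left seen from the front, z up. Control panel 60 mm above the counter, 90 mm deep along the front; glass behind it (from x = -0.092) 66 mm. Six light grey keys in one row at x = -0.153, 50 mm apart, tops 70 mm above the counter.
- key_timer_top (a point): Centre of the top of the timer key: first from the left of the row (y = +0.125 m in the cooktop's frame). Round cap 22 mm across with a small clock-face mark. The point moves down with the key.
- key_timer (a joint): How far the timer key is pressed straight down, m: 0 = up, 0.006 = bottomed. A spring pushes it back up: about 1.6 N starts it, 4.2 N at 2 mm, 9.4 N at the bottom (soft rubber stop). A quick jab (50 mm/s) hits the stop with over 30 N, which is too hard. It registers from 2 mm down and counts as up again below 1 mm.
- key_function_top (a point): Centre of the top of the function key: second from the left of the row (y = +0.075 m in the cooktop's frame). Oblong cap, 36 mm wide and 20 mm deep, the only wide one, with three short parallel lines. The point moves down with the key.
- key_function (a joint): How far the function key is pressed straight down, m: 0 = up, 0.006 = bottomed. A spring pushes it back up: about 1.6 N starts it, 4.2 N at 2 mm, 9.4 N at the bottom (soft rubber stop). A quick jab (50 mm/s) hits the stop with over 30 N, which is too hard. It registers from 2 mm down and counts as up again below 1 mm.
- key_minus_top (a point): Centre of the top of the minus key: third from the left of the row (y = +0.025 m in the cooktop's frame). Square cap, 22 mm, with one bar (minus). The point moves down with the key.
- key_minus (a joint): How far the minus key is pressed straight down, m: 0 = up, 0.006 = bottomed. A spring pushes it back up: about 1.6 N starts it, 4.2 N at 2 mm, 9.4 N at the bottom (soft rubber stop). A quick jab (50 mm/s) hits the stop with over 30 N, which is too hard. It registers from 2 mm down and counts as up again below 1 mm.
- key_plus_top (a point): Centre of the top of the plus key: fourth from the left of the row (y = -0.025 m in the cooktop's frame). Square cap, 22 mm, with a cross (plus). The point moves down with the key.
- key_plus (a joint): How far the plus key is pressed straight down, m: 0 = up, 0.006 = bottomed. A spring pushes it back up: about 1.6 N starts it, 4.2 N at 2 mm, 9.4 N at the bottom (soft rubber stop). A quick jab (50 mm/s) hits the stop with over 30 N, which is too hard. It registers from 2 mm down and counts as up again below 1 mm.
- key_lock_top (a point): Centre of the top of the lock key: fifth from the left, second from the right of the row (y = -0.075 m in the cooktop's frame). Round cap 22 mm across with a small padlock mark. The point moves down with the key.
- key_lock (a joint): How far the lock key is pressed straight down, m: 0 = up, 0.006 = bottomed. A spring pushes it back up: about 1.6 N starts it, 4.2 N at 2 mm, 9.4 N at the bottom (soft rubber stop). A quick jab (50 mm/s) hits the stop with over 30 N, which is too hard. It registers from 2 mm down and counts as up again below 1 mm.
- key_power_top (a point): Centre of the top of the on/off key: last, at the right-hand end of the row (y = -0.125 m in the cooktop's frame). The largest round cap, 30 mm across, with a broken ring and a short bar (on/off). The point moves down with the key.
- key_power (a joint): How far the on/off key is pressed straight down, m: 0 = up, 0.006 = bottomed. A spring pushes it back up: about 1.6 N starts it, 4.2 N at 2 mm, 9.4 N at the bottom (soft rubber stop). A quick jab (50 mm/s) hits the stop with over 30 N, which is too hard. It registers from 2 mm down and counts as up again below 1 mm.
- pot: Lidded steel pot, 200 mm across, 75 mm high to the rim (141 mm above the counter) and 115 mm to the top of the black lid knob, with a loop handle at either side (along its y) reaching 137 mm from its axis; about 1.6 kg. Stands loose on the glass, centred about 48 mm behind the cooktop's centre. Origin: centre of its underside.
- mug: White ceramic mug, 82 mm across, 95 mm high, its handle towards the front, standing loose beside the cooktop. Origin: centre of its underside.
- pepper_mill: Turned wooden pepper mill, 52 mm across, 118 mm high, standing loose beside the cooktop. Origin: centre of its underside.
There are look-alikes about, which are no part of the job. Of the things that look like the mug, the smallest one is meant.

How it is judged:
By the outcome, as a careful person would: the job done as asked, in the order asked, and still so for the second after the job is handed in, with the robot touching nothing.
It also fails if it takes over 54 s, if anything falls off the work surface, if the arm or the gripper's body presses on something with over 40 N, if the wrist force passes 120 N, or if a joint passes its speed limit or range.

## Robot

A 6-joint arm with a two-finger parallel gripper is mounted at the origin on the work surface. World frame = base frame: x ahead of the robot, y to its left, z up, the work surface at z = 0. Lengths are in m, angles in degrees, forces in N, time in s.
With the tool pointing down it reaches from about 0.3 to 0.85 m from the base axis. Payload 4.2 kg.
Tool frame: the origin (TCP) lies between the finger pads; the fingertips stand 19 mm ahead of it and the grasp point (between the pads) is the TCP; z points along the fingers, y is the line along which they close (so a half turn about z gives the same grasp; the last joint's range is limited). The gripper opens to 91 mm and grips with 3 to 60 N. Pads are 32 mm wide; open, the fingers measure 118 mm over their backs; the gripper's body (76 mm by 178 mm) begins 60 mm behind the grasp point.
Start: joints at [74.714, 18.312, 89.639, -0, 72.044, -1.146], TCP at [0.14, 0.558, 0.233] pointing down, gripper open.
Joint ranges: [-177.97, 177.97], [-48.28, 115.42], [12.27, 149.76], [-77.06, 257.06], [2.81, 150.46], [-146.56, 146.56]. Speed limits (degrees/s): [147.25, 147.25, 180, 180, 180, 180].

## Interface

Orientations are given as a 3x3 rotation matrix whose columns are the frame's x, y, z axes.
In Python, from bench import status, viewer, bot gives the robot as it stands.
- The arm moves only by the tool arm_command, never from a script. Its argument "rows" is one flat list of numbers, 7 for each row, row after row: the turn, a rotation vector about the world's x, y, z in degrees, then the shift along the world's x, y, z in cm, then the opening, from 0 (shut) to 1 (fully open). In form: [ax, ay, az, dx, dy, dz, fingers, ax, ay, az, dx, dy, dz, fingers, ...]. A call has 1 to 12 rows; each row is the pose to reach, as a shift and turn from the pose commanded when the call began; what a row does not reach only later rows make up. A row lasts 1/10 s, in which the tool goes at most 50 mm and 8.59 degrees, less where a joint would pass 70% of its speed; a pose out of reach is approached as far as the arm can. A call with a gripper value outside its range is refused whole. The fingers move at their own pace and stop on an object; the grip force is fixed at half the most. Time passes only in rows, so rows that repeat a pose let the fingers close. It gives the time, the measured TCP pose, the force, the opening and the grip force at its end, in the units of the state.
- status.sense(): the state, without advancing time (a new reading comes with each control period).
- viewer.grab_frame(name): name is "side" or "top"; returns (picture, depth): 400x640x3 uint8, blue, green, red; 400x640 float32, m along the optical axis (not along the pixel's ray), 0 where there is no reading.
- viewer.camera_params(name): a dict with "fx", "fy", "cx", "cy" (pixels), "k1" (the pictures are not rectified: a ray, as slopes to the right and down, at radius r is drawn at 1 + k1 r^2 times it, then the intrinsics apply), "rvec" (rotation vector, rad) and "tvec" (3), from world to camera coordinates, as OpenCV has them. Camera axes: x right, y down, z forward; pixel columns grow to the right and rows downward; lengths in m; the calibration is good to about 2 mm. A picture is of the moment at which its call begins. camera_params takes no time and is no camera call.
- bot.finish_job(): hands the job in; it is judged then, once.
The state is a dict: "clock": time; "joints": joint angles; "qd": joint speeds; "joint_efforts": joint torques, N m; "ee_pos": TCP position; "ee_rot": TCP orientation; "force": force on the tool from outside, world axes, zero at the start; "torque": the same for the moment, N m; "grip_width": finger opening in m; "grip_force": force on a finger pad.
Only numpy, scipy, OpenCV 4.12 (cv2) and the standard library are available. Lean on these libraries where they do the work, as an engineer would, in place of code of your own. Each camera call takes 0.05 s, during which the arm holds its last target. There are 200 camera calls.

## Working session

There is one attempt and no reset: what is moved stays moved. The work goes in short steps, Python scripts to look and compute and a tool call to move; the robot and the scene stay as the last step left them, time stands still between calls to the robot, and variables do not carry over. Pictures are saved under pics/ and viewed, at most 10 in all, crops included, and the job is handed in when it is done.

Besides the shell and the picture viewer there is one more tool, called after "Call:" by a JSON object that holds its "api" and its "payload", one argument or row to a line. arm_command: Moves the arm, as the interface text tells. Its arguments: {"type":"object","properties":{"rows":{"type":"array"}},"required":["rows"]}

```bash
mkdir -p pics
cat > h.py <<'E'
import numpy as np, cv2
from bench import status, viewer, bot
def cam(n):
    p=viewer.camera_params(n); R=cv2.Rodrigues(np.array(p["rvec"],float))[0]
    K=np.array([[p["fx"],0,p["cx"]],[0,p["fy"],p["cy"]],[0,0,1.]])
    return p,R,np.array(p["tvec"],float).ravel(),K,np.array([p["k1"],0,0,0,0.])
def world(n,uv,d):
    p,R,t,K,D=cam(n); uv=np.asarray(uv,float).reshape(-1,1,2)
    s=cv2.undistortPoints(uv,K,D)[:,0]; d=np.ravel(d)[:,None]
    return (np.hstack([s,np.ones((len(s),1))])*d-t)@R
def plane(n,uv,z):
    p,R,t,K,D=cam(n); s=cv2.undistortPoints(np.asarray(uv,float).reshape(-1,1,2),K,D)[:,0]
    r=np.hstack([s,np.ones((len(s),1))])@R; c=-R.T@t
    return c+r*((z-c[2])/r[:,2])[:,None]
def proj(n,P):
    p,R,t,K,D=cam(n); return cv2.projectPoints(np.asarray(P,float).reshape(-1,1,3),R,t,K,D)[0][:,0]
E
python3 - <<'E'
from h import *
for n in("top","side"):
    im,d=viewer.grab_frame(n); cv2.imwrite(f"pics/{n}0.png",im); np.savez(f"{n}0.npz",im=im,d=d)
s=status.sense(); print(s["clock"],s["ee_pos"],s["grip_width"],s["force"]); print(s["ee_rot"])
E
```

```text
0.1 [0.14036928 0.55718209 0.23222373] 0.0913252580632199 [-0.4332599  -0.72096977  0.01687713]
[[-9.69689625e-01  2.44339655e-01 -4.04550616e-04]
 [ 2.44339988e-01  9.69688499e-01 -1.47822229e-03]
 [ 3.10997547e-05 -1.53226471e-03 -9.99998826e-01]]
```

View pics/top0.png

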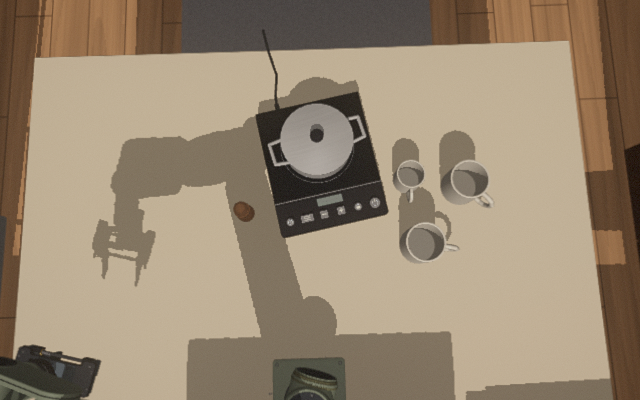

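View pics/side0.png

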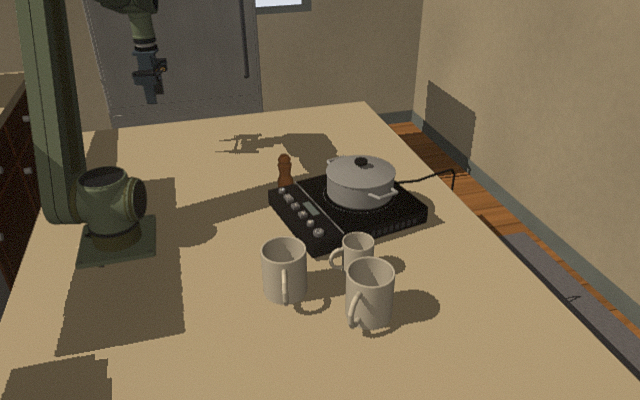

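The top view shows one cooktop. Its key row runs from the timer at (291,222) through function (307,218), minus (324,214), plus (341,211) and lock (358,207) to power at (375,202). Three mugs stand to its right: the smallest at (409,176), the others at (468,180) and (425,243). The pepper mill is at (243,211). The things that could be mistaken for each other are the six keys, so I'll measure them and check them in a crop.

Run:
```python
from h import *
f=np.load("top0.npz"); im,d=f["im"],f["d"]
g=cv2.cvtColor(im,cv2.COLOR_BGR2GRAY)
roi=np.zeros_like(g); cv2.fillConvexPoly(roi,np.array([[280,216],[381,191],[386,210],[286,233]]),255)
m=((g>85)&(roi>0)).astype(np.uint8)
n,_,st,c=cv2.connectedComponentsWithStats(m)
for i in range(1,n):
    if st[i,4]>8:
        u=c[i]; p=world("top",u,d[int(round(u[1])),int(round(u[0]))])[0]
        print(u.round(1),st[i,4],p.round(4),plane("top",u,.07)[0].round(4))
# corners of cooktop
k=cv2.resize(im[185:240,275:395],None,fx=6,fy=6,interpolation=cv2.INTER_CUBIC); cv2.imwrite("pics/crop1.png",k)
for name,u in dict(m1=(409,170),m2=(468,172),m3=(425,235),mill=(243,211)).items(): print(name,world("top",u,d[u[1],u[0]]).round(3))
f=np.load("side0.npz"); cv2.imwrite("pics/crop2.png",cv2.resize(f["im"][175:255,260:345],None,fx=7,fy=7,interpolation=cv2.INTER_CUBIC))
```

```text
[374.6 202.4] 81 [ 0.5384 -0.2033  0.0682] [ 0.5382 -0.2031  0.07  ]
[357.9 206.1] 41 [ 0.5295 -0.1549  0.0635] [ 0.5286 -0.1544  0.07  ]
[340.8 210.1] 57 [ 0.519  -0.105   0.0663] [ 0.5185 -0.1049  0.07  ]
[323.8 214. ] 56 [ 0.5086 -0.0559  0.0707] [ 0.5087 -0.0559  0.07  ]
[307.  217.9] 85 [ 0.4988 -0.0073  0.0696] [ 0.4987 -0.0074  0.07  ]
[290.  221.9] 44 [0.4893 0.0422 0.0637] [0.4886 0.0418 0.07  ]
m1 [[ 0.645 -0.32   0.001]]
m2 [[ 0.63  -0.493  0.018]]
m3 [[ 0.445 -0.354  0.01 ]]
mill [[0.518 0.169 0.114]]
```

View pics/crop1.png

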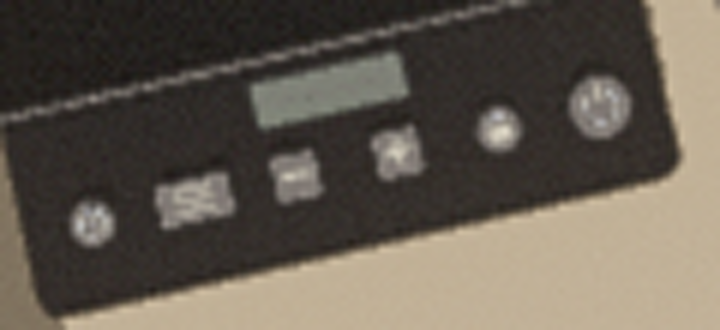

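View pics/crop2.png

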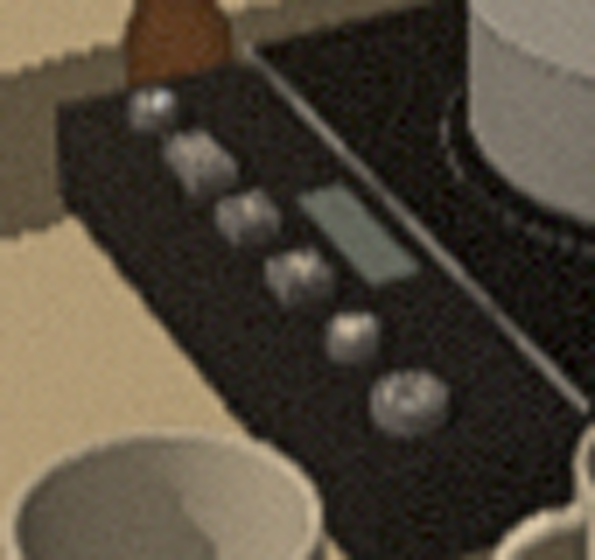

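The crops confirm the order. In the top crop, left to right: clock (timer), oblong with lines (function), bar (minus), cross (plus), padlock (lock), and the largest round ring (on/off) at the right end. The measured row is 250 mm long with 50 mm steps, about 70 mm high and yawed 11.4°, all matching the description. Press points are power (.538,-.203), lock (.528,-.154), plus (.5185,-.105) and function (.4987,-.007).

I'll move above the on/off key with the fingers shut, finger line along the row.

Call:
{"api": "arm_command", "payload": {
  "rows": [0, 0, -1.5, 0.4, -0.8, 0, 0, 0, 0, -4.6, 1.2, -2.3, 0, 0, 0, 0, -9.3, 2.4, -4.6, 0, 0, 0, 0, -15.5, 4, -7.6, 0, 0, 0, 0, -21.6, 5.6, -10.7, 0, 0, 0, 0, -27.8, 7.2, -13.7, 0, 0, 0, 0, -34, 8.8, -16.7, 0, 0, 0, 0, -40.2, 10.4, -19.8, 0, 0, 0, 0, -46.4, 11.9, -22.8, 0, 0, 0, 0, -52.5, 13.5, -25.9, 0, 0, 0, 0, -58.7, 15.1, -28.9, 0, 0, 0, 0, -64.9, 16.7, -32, 0, 0]
}}

```text
clock: 1.3
ee_pos: [0.3075, 0.2357, 0.2329]
ee_rot: [[-0.185, 0.983, 0.0], [0.983, 0.185, -0.0], [-0.0, 0.0, -1.0]]
force: [-0.0, -0.6, 0.8]
grip_width: 0.0006
grip_force: 0.0
```

Call:
{"api": "arm_command", "payload": {
  "rows": [0, 0, -6.2, 1.6, -3.0, 0, 0, 0, 0, -12.4, 3.2, -6.1, 0, 0, 0, 0, -18.5, 4.8, -9.1, 0, 0, 0, 0, -24.7, 6.4, -12.2, 0, 0, 0, 0, -30.9, 8, -15.2, 0, 0, 0, 0, -37.1, 9.6, -18.3, 0, 0, 0, 0, -43.3, 11.1, -21.3, 0, 0, 0, 0, -49.4, 12.7, -24.4, 0, 0, 0, 0, -55.6, 14.3, -27.4, 0, 0, 0, 0, -61.8, 15.9, -30.4, 0, 0, 0, 0, -68, 17.5, -33.5, 0, 0, 0, 0, -74.2, 19.1, -36.5, 0, 0]
}}

```text
clock: 2.5
ee_pos: [0.4982, -0.1291, 0.2328]
ee_rot: [[0.896, 0.445, -0.001], [0.445, -0.896, -0.0], [-0.001, -0.0, -1.0]]
force: [1.2, 0.5, 0.3]
grip_width: 0.0005
grip_force: 0.0
```

Call:
{"api": "arm_command", "payload": {
  "rows": [0, 0, -6.2, 1.6, -3.0, 0, 0, 0, 0, -11, 2.9, -5.5, 0, 0, 0, 0, -14, 3.6, -6.9, -0.5, 0, 0, 0, -15.4, 4.0, -7.6, -1.5, 0, 0, 0, -15.4, 4.0, -7.6, -3, 0, 0, 0, -15.4, 4.0, -7.6, -5, 0, 0, 0, -15.4, 4.0, -7.6, -7, 0, 0, 0, -15.4, 4.0, -7.6, -8.5, 0, 0, 0, -15.4, 4.0, -7.6, -9.5, 0, 0, 0, -15.4, 4.0, -7.6, -10, 0, 0, 0, -15.4, 4.0, -7.6, -10, 0, 0, 0, -15.4, 4.0, -7.6, -10, 0]
}}

```text
clock: 3.7
ee_pos: [0.5388, -0.2035, 0.1336]
ee_rot: [[0.98, 0.197, 0.001], [0.197, -0.98, -0.0], [0.001, 0.001, -1.0]]
force: [0.2, -0.2, 0.0]
grip_width: 0.0006
grip_force: 0.0
```

Run:
```python
from h import *
s=status.sense(); print(s["clock"],s["ee_pos"],s["grip_width"],s["force"],s["joints"]); print(s["ee_rot"])
```

```text
3.7 [ 0.53881116 -0.20346979  0.13357776] 0.000608894573805522 [ 0.20574371 -0.15700352  0.0259518 ] [-2.18310176e+01  2.28933835e+01  9.79193814e+01 -2.09737875e-03
  5.91178396e+01  5.68065900e+01]
[[ 9.80396449e-01  1.97031890e-01  1.11263657e-03]
 [ 1.97032513e-01 -9.80396838e-01 -4.79565135e-04]
 [ 9.96335751e-04  6.89389534e-04 -9.99999266e-01]]
```

Call:
{"api": "arm_command", "payload": {
  "rows": [0, 0, 0, 0, 0, -0.6, 0, 0, 0, 0, 0, 0, -1.6, 0, 0, 0, 0, 0, 0, -2.6, 0, 0, 0, 0, 0, 0, -3.3, 0, 0, 0, 0, 0, 0, -3.8, 0, 0, 0, 0, 0, 0, -4.0, 0, 0, 0, 0, 0, 0, -4.1, 0, 0, 0, 0, 0, 0, -4.2, 0, 0, 0, 0, 0, 0, -4.3, 0, 0, 0, 0, 0, 0, -4.4, 0, 0, 0, 0, 0, 0, -4.5, 0, 0, 0, 0, 0, 0, -4.5, 0]
}}

```text
clock: 4.9
ee_pos: [0.5386, -0.2035, 0.0883]
ee_rot: [[0.98, 0.197, 0.001], [0.197, -0.98, -0.0], [0.0, 0.0, -1.0]]
force: [-0.3, 0.2, 2.2]
grip_width: 0.0005
grip_force: 1.4
```

Call:
{"api": "arm_command", "payload": {
  "rows": [0, 0, 0, 0, 0, -0.1, 0, 0, 0, 0, 0, 0, -0.2, 0, 0, 0, 0, 0, 0, -0.3, 0, 0, 0, 0, 0, 0, -0.3, 0, 0, 0, 0, 0, 0, -0.3, 0]
}}

```text
clock: 5.4
ee_pos: [0.5387, -0.2035, 0.0855]
ee_rot: [[0.98, 0.197, 0.001], [0.197, -0.98, -0.0], [0.001, 0.0, -1.0]]
force: [-0.1, 1.0, 6.7]
grip_width: 0.0006
grip_force: 3.1
```

On/off key pressed with 6.7 N, about 4 mm down. I'll release it and go above the function key.

Call:
{"api": "arm_command", "payload": {
  "rows": [0, 0, 0, 0, 0, 0.2, 0, 0, 0, 0, 0, 0, 0.5, 0, 0, 0, 0, 0, 0, 1.5, 0, 0, 0, 0, 0, 0, 2.5, 0, 0, 0, 0, -0.3, 1.5, 3, 0, 0, 0, 0, -0.9, 4.5, 3, 0, 0, 0, 0, -1.7, 8.5, 3, 0, 0, 0, 0, -2.5, 12.5, 3, 0, 0, 0, 0, -3.3, 16.5, 3, 0, 0, 0, 0, -3.8, 18.8, 3, 0, 0, 0, 0, -4.0, 19.6, 3, 0, 0, 0, 0, -4.0, 19.6, 3, 0]
}}

```text
clock: 6.6
ee_pos: [0.4981, -0.0063, 0.1153]
ee_rot: [[0.98, 0.199, 0.0], [0.199, -0.98, -0.0], [0.0, 0.0, -1.0]]
force: [-0.1, -0.6, 0.3]
grip_width: 0.0002
grip_force: 0.0
```

Call:
{"api": "arm_command", "payload": {
  "rows": [0, 0, 0, 0, 0, 0, 0, 0, 0, 0, 0, 0, -0.5, 0, 0, 0, 0, 0, 0, -1.3, 0, 0, 0, 0, 0, 0, -1.9, 0, 0, 0, 0, 0, 0, -2.2, 0, 0, 0, 0, 0, 0, -2.4, 0, 0, 0, 0, 0, 0, -2.5, 0, 0, 0, 0, 0, 0, -2.6, 0, 0, 0, 0, 0, 0, -2.7, 0, 0, 0, 0, 0, 0, -2.7, 0]
}}

```text
clock: 7.6
ee_pos: [0.4986, -0.0075, 0.0883]
ee_rot: [[0.98, 0.197, 0.0], [0.197, -0.98, -0.0], [0.0, 0.0, -1.0]]
force: [-0.7, -1.4, 3.4]
grip_width: 0.0005
grip_force: 1.4
```

Call:
{"api": "arm_command", "payload": {
  "rows": [0, 0, 0, 0, 0, -0.1, 0, 0, 0, 0, 0, 0, -0.2, 0, 0, 0, 0, 0, 0, -0.3, 0, 0, 0, 0, 0, 0, -0.3, 0, 0, 0, 0, 0, 0, -0.3, 0]
}}

```text
clock: 8.1
ee_pos: [0.4986, -0.0074, 0.0854]
ee_rot: [[0.98, 0.197, 0.001], [0.197, -0.98, -0.0], [0.0, 0.0, -1.0]]
force: [-1.6, -1.2, 6.3]
grip_width: 0.0006
grip_force: 3.2
```

Function key pressed with 6.3 N. Next is the plus key.

Call:
{"api": "arm_command", "payload": {
  "rows": [0, 0, 0, 0, 0, 0.2, 0, 0, 0, 0, 0, 0, 0.5, 0, 0, 0, 0, 0, 0, 1.5, 0, 0, 0, 0, 0, 0, 2.5, 0, 0, 0, 0, 0.2, -1, 3, 0, 0, 0, 0, 0.7, -3.5, 3, 0, 0, 0, 0, 1.3, -6.5, 3, 0, 0, 0, 0, 1.8, -9, 3, 0, 0, 0, 0, 2.0, -9.8, 3, 0, 0, 0, 0, 2.0, -9.8, 3, 0]
}}

```text
clock: 9.1
ee_pos: [0.5187, -0.1066, 0.1151]
ee_rot: [[0.981, 0.195, 0.0], [0.195, -0.981, -0.0], [0.0, 0.0, -1.0]]
force: [0.5, 0.1, 0.3]
grip_width: 0.0006
grip_force: 0.0
```

Call:
{"api": "arm_command", "payload": {
  "rows": [0, 0, 0, 0, 0, 0, 0, 0, 0, 0, 0, 0, -0.5, 0, 0, 0, 0, 0, 0, -1.3, 0, 0, 0, 0, 0, 0, -1.9, 0, 0, 0, 0, 0, 0, -2.2, 0, 0, 0, 0, 0, 0, -2.4, 0, 0, 0, 0, 0, 0, -2.5, 0, 0, 0, 0, 0, 0, -2.6, 0, 0, 0, 0, 0, 0, -2.7, 0, 0, 0, 0, 0, 0, -2.7, 0]
}}

```text
clock: 10.1
ee_pos: [0.5186, -0.1054, 0.0883]
ee_rot: [[0.98, 0.197, 0.0], [0.197, -0.98, -0.0], [0.0, 0.0, -1.0]]
force: [-0.1, 0.7, 2.6]
grip_width: 0.0003
grip_force: 1.4
```

Call:
{"api": "arm_command", "payload": {
  "rows": [0, 0, 0, 0, 0, -0.1, 0, 0, 0, 0, 0, 0, -0.2, 0, 0, 0, 0, 0, 0, -0.3, 0, 0, 0, 0, 0, 0, -0.3, 0, 0, 0, 0, 0, 0, -0.3, 0]
}}

```text
clock: 10.6
ee_pos: [0.5186, -0.1054, 0.0855]
ee_rot: [[0.98, 0.197, 0.0], [0.197, -0.98, -0.0], [0.0, 0.0, -1.0]]
force: [-0.6, 1.5, 6.1]
grip_width: 0.0002
grip_force: 3.2
```

Plus key pressed with 6.1 N. Next is the lock key, held for over 2 s.

Call:
{"api": "arm_command", "payload": {
  "rows": [0, 0, 0, 0, 0, 0.2, 0, 0, 0, 0, 0, 0, 0.5, 0, 0, 0, 0, 0, 0, 1.5, 0, 0, 0, 0, 0, 0, 2.5, 0, 0, 0, 0, 0.2, -1, 3, 0, 0, 0, 0, 0.6, -3, 3, 0, 0, 0, 0, 0.9, -4.5, 3, 0, 0, 0, 0, 1.0, -4.9, 3, 0, 0, 0, 0, 1.0, -4.9, 3, 0]
}}

```text
clock: 11.5
ee_pos: [0.5284, -0.1552, 0.1148]
ee_rot: [[0.981, 0.195, -0.0], [0.195, -0.981, 0.0], [-0.0, -0.0, -1.0]]
force: [-0.0, 0.3, 0.8]
grip_width: 0.0005
grip_force: 0.0
```

Call:
{"api": "arm_command", "payload": {
  "rows": [0, 0, 0, 0, 0, 0, 0, 0, 0, 0, 0, 0, -0.5, 0, 0, 0, 0, 0, 0, -1.3, 0, 0, 0, 0, 0, 0, -1.9, 0, 0, 0, 0, 0, 0, -2.2, 0, 0, 0, 0, 0, 0, -2.4, 0, 0, 0, 0, 0, 0, -2.5, 0, 0, 0, 0, 0, 0, -2.6, 0, 0, 0, 0, 0, 0, -2.7, 0, 0, 0, 0, 0, 0, -2.7, 0]
}}

```text
clock: 12.5
ee_pos: [0.5286, -0.1544, 0.0883]
ee_rot: [[0.98, 0.197, 0.0], [0.197, -0.98, -0.0], [0.0, 0.0, -1.0]]
force: [-0.5, 1.3, 3.3]
grip_width: 0.0005
grip_force: 1.3
```

Call:
{"api": "arm_command", "payload": {
  "rows": [0, 0, 0, 0, 0, -0.1, 0, 0, 0, 0, 0, 0, -0.2, 0, 0, 0, 0, 0, 0, -0.3, 0, 0, 0, 0, 0, 0, -0.3, 0, 0, 0, 0, 0, 0, -0.3, 0]
}}

```text
clock: 13.0
ee_pos: [0.5286, -0.1544, 0.0855]
ee_rot: [[0.98, 0.197, 0.0], [0.197, -0.98, -0.0], [0.0, 0.0, -1.0]]
force: [-1.5, 2.0, 7.3]
grip_width: 0.0005
grip_force: 3.2
```

Call:
{"api": "arm_command", "payload": {
  "rows": [0, 0, 0, 0, 0, 0, 0, 0, 0, 0, 0, 0, 0, 0, 0, 0, 0, 0, 0, 0, 0, 0, 0, 0, 0, 0, 0, 0, 0, 0, 0, 0, 0, 0, 0, 0, 0, 0, 0, 0, 0, 0, 0, 0, 0, 0, 0, 0, 0, 0, 0, 0, 0, 0, 0, 0, 0, 0, 0, 0, 0, 0, 0, 0, 0, 0, 0, 0, 0, 0]
}}

```text
clock: 14.0
ee_pos: [0.5286, -0.1544, 0.0855]
ee_rot: [[0.98, 0.197, 0.001], [0.197, -0.98, -0.0], [0.001, 0.0, -1.0]]
force: [-2.0, 1.5, 6.9]
grip_width: 0.0005
grip_force: 3.2
```

Call:
{"api": "arm_command", "payload": {
  "rows": [0, 0, 0, 0, 0, 0, 0, 0, 0, 0, 0, 0, 0, 0, 0, 0, 0, 0, 0, 0, 0, 0, 0, 0, 0, 0, 0, 0, 0, 0, 0, 0, 0, 0, 0, 0, 0, 0, 0, 0, 0, 0, 0, 0, 0, 0, 0, 0, 0, 0, 0, 0, 0, 0, 0, 0, 0, 0, 0, 0, 0, 0, 0, 0, 0, 0, 0, 0, 0, 0]
}}

```text
clock: 15.0
ee_pos: [0.5286, -0.1544, 0.0855]
ee_rot: [[0.98, 0.197, 0.001], [0.197, -0.98, -0.0], [0.0, 0.0, -1.0]]
force: [-1.8, 1.0, 5.8]
grip_width: 0.0003
grip_force: 3.2
```

Call:
{"api": "arm_command", "payload": {
  "rows": [0, 0, 0, 0, 0, 0, 0, 0, 0, 0, 0, 0, 0, 0, 0, 0, 0, 0, 0, 0.2, 0, 0, 0, 0, 0, 0, 0.5, 0, 0, 0, 0, 0, 0, 1.5, 0, 0, 0, 0, 0, 0, 3.5, 0, 0, 0, 0, 0, 0, 6.5, 0, 0, 0, 0, 0, 0, 10, 0, 0, 0, 0, -3, 0.5, 13, 0, 0, 0, 0, -7, 1, 15, 0, 0, 0, 0, -10, 1.5, 16, 0, 0, 0, 0, -11, 1.5, 16, 0]
}}

```text
clock: 16.2
ee_pos: [0.4167, -0.1391, 0.2469]
ee_rot: [[0.98, 0.197, 0.003], [0.197, -0.98, -0.001], [0.002, 0.002, -1.0]]
force: [0.5, -1.1, -0.7]
grip_width: 0.0004
grip_force: 0.0
```

Run:
```python
from h import *
a=np.load("side0.npz")["im"]; im,d=viewer.grab_frame("side"); t,_=viewer.grab_frame("top")
cv2.imwrite("pics/side1.png",np.vstack([cv2.resize(im[140:340,240:460],(792,600))[:, :]]))
cv2.imwrite("pics/top1.png",cv2.resize(t[60:260,220:500],(800,571)))
s=status.sense(); print(s["clock"],s["ee_pos"],s["force"])
```

```text
16.3 [ 0.41777988 -0.13944999  0.24539524] [0.17321872 0.03451277 0.56761178]
```

View pics/side1.png

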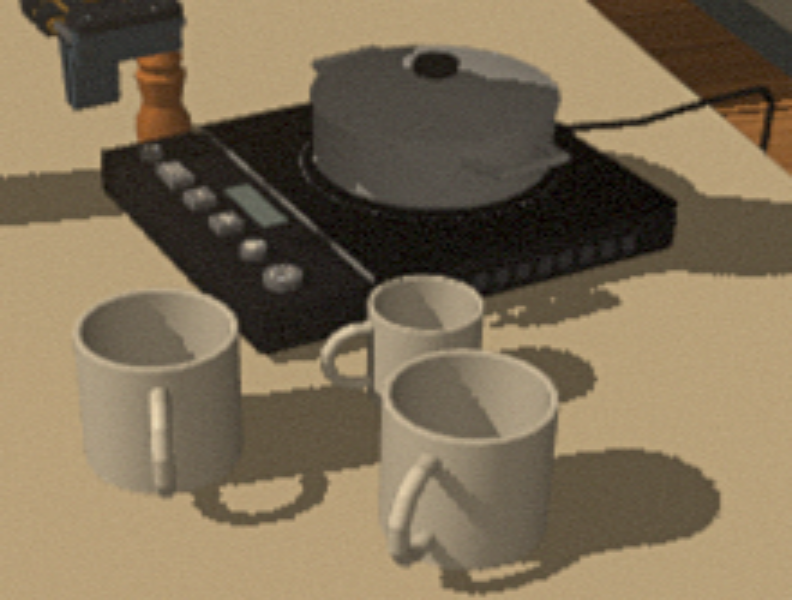

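View pics/top1.png

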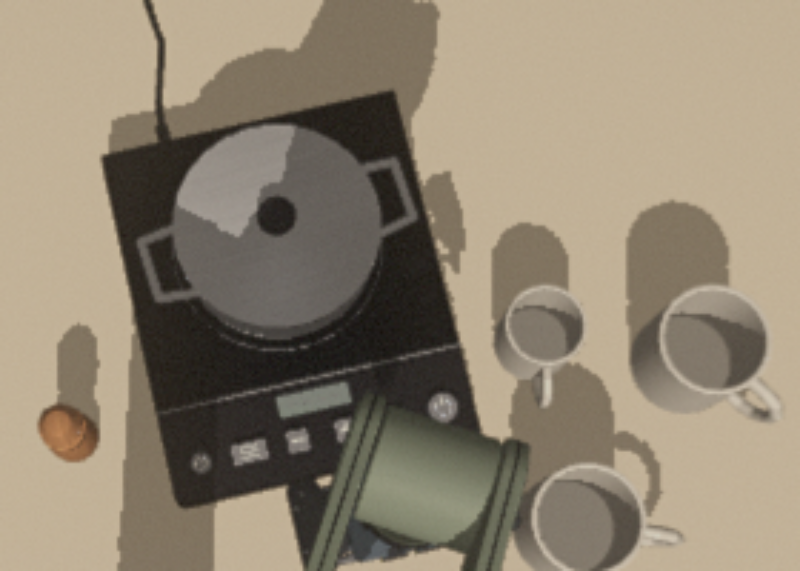

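The side crop shows all six keys up, from (150,152) to (283,277), with the pot at (435,130), the mugs and the mill still standing where they were. In the top crop the cooktop hasn't moved, and the arm at (430,480) is clear of everything. I'll hand in.

```bash
python3 -c "
from bench import bot
print(bot.finish_job())"
```

```text
the job is handed in; nothing more can be done
None
```

I tapped on/off, function and plus in order at 6–7 N each and held lock down for over two seconds. Afterwards the camera showed all six keys up and the cooktop, pot, mugs and mill where they were. The job is handed in at about 16 s; it returned no verdict, and I could not read the lock state on the panel.

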